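# Weigh the twin-bottle carrier on the sprung-hook balance

## Robot

A 6-joint arm with a two-finger parallel gripper is mounted at the origin on the work surface. World frame = base frame: x ahead of the robot, y to its left, z up, the work surface at z = 0. Lengths are in mm, angles in degrees, forces in N, time in s.
With the tool pointing down it reaches from about 250 to 725 mm from the base axis. Payload 9.7 kg.
Tool frame: the origin (TCP) lies midway between the tips of the shut fingers; the grasp point (between the pads) lies 19 mm behind it; z points along the fingers, y is the line along which they close (so a half turn about z gives the same grasp; the last joint's range is limited). The gripper opens to 85 mm and grips with 20 to 120 N. Pads are 22 mm wide; open, the fingers measure 114 mm over their backs; the gripper's body (76 mm by 85 mm) begins 54 mm behind the grasp point. The pads swing forward as they close: fully open they stand 13 mm farther back than shut.
Start: joints at [-65.947, 4.979, 10.078, 95.1, 0, 90], TCP at [224.165, -502.242, 231.284] pointing down, gripper open.
Joint ranges: [-179.16, 179.16], [-48.56, 103.87], [-65.8, 70.77], [-126.05, 130.52], [-82.76, 87.17], [-180, 180]. Speed limits (degrees/s): [127.2, 127.2, 147.25, 180, 180, 180].

## Interface

Orientations are given as a 3x3 rotation matrix whose columns are the frame's x, y, z axes.
In Python, from cell import r, vision gives the robot as it stands.
- The arm moves only by the tool step_arm, never from a script. Its argument "commands" is a list of rows, each an object with "xyz": the shift along the world's x, y, z normalised to -1 to 1, where 1 is 0.5 m, a list of three; "rotation": the turn, a rotation vector about the world's x, y, z normalised to -1 to 1, where 1 is 2 rad, a list of three. In form: [{"xyz": [x, y, z], "rotation": [wx, wy, wz]}, ...]. A call has 1 to 10 rows; each row shifts and turns the commanded pose from where the row before left it; what a row does not reach is not made up. A row lasts 1/8 s, in which the tool goes at most 62.5 mm and 10.7 degrees, less where a joint would pass 70% of its speed; a pose out of reach is approached as far as the arm can. A call with a number of a shift or a turn outside -1 to 1 is refused whole. A call with a gripper value outside its range is refused whole. "claw" is the opening, from 0 (shut) to 1 (fully open), set as the call begins (left out, the last holds). The fingers move at their own pace and stop on an object; "grip_force" is the grip in N (left out, the last holds). Time passes only in rows, so rows that do not move let the fingers close. It gives the time, the measured TCP pose, the force, the opening and the grip force at its end, in the units of the state.
- r.get_obs(): the state, without advancing time (a new reading comes with each control period).
- vision.get_image(name): name is "side" or "top"; returns (picture, depth): 400x640x3 uint8, red, green, blue; 400x640 float32, mm along the optical axis (not along the pixel's ray), 0 where there is no reading.
- vision.camera_info(name): a dict with "intrinsics" (3x3 intrinsics, pixels), "pose" (4x4, takes a point from camera to world coordinates). Camera axes: x right, y down, z forward; pixel columns grow to the right and rows downward; lengths in mm; the calibration is good to about 2 mm. A picture is of the moment at which its call begins. camera_info takes no time and is no camera call.
- r.sign_off(): hands the job in; it is judged then, once.
The state is a dict: "clock": time; "qpos": joint angles; "qd": joint speeds; "effort": joint torques, N m; "tool_pos": TCP position; "tool_rot": TCP orientation; "force": force on the tool from outside, world axes, zero at the start; "torque": the same for the moment, N m; "opening": opening from 0.0 (shut) to 1.0 (fully open); "gripper_force": force on a finger pad.
Only numpy, scipy, OpenCV 4.12 (cv2) and the standard library are available. Lean on these libraries where they do the work, as an engineer would, in place of code of your own. Each camera call takes 0.05 s, during which the arm holds its last target. There are 200 camera calls.

## Task

Weigh the carrier that holds two round bottles: pick it up by its bar and hang the bar gently in the balance's double sprung hook, without driving the hook down to its stop, and let go. Wait until the hook and carrier have stopped bobbing, then press the record button on the console fully and let it come up again. Leave the carrier hanging, and leave the other carrier (one square bottle) standing where it is.

Things in the scene. Friction and masses are not known exactly. Their poses are not given: they have to be found in the camera images.
- twin_carrier: The carrier to weigh, 0.48 to 0.75 kg: steel tray 85 x 150 mm, 24 mm high, with two round amber bottles (54 mm across) side by side along its y, fixed in it, caps 68 mm above the underside. Two upright rods at y = +-68 mm carry a round steel bar, 12 mm thick, along y, 150 mm above the underside: grip it mid-length, fingers either side in x. Origin: centre of underside, z up.
- twin_carrier_bar (a point): Centre of the twin carrier's bail bar (on the bar's axis, 150 mm above the carrier's underside); same axes as the carrier, the bar lies along y.
- single_carrier: The other carrier: same tray and bail (bar 150 mm up, along its y), but with one square-sided amber bottle (60 x 84 mm, one white cap). It weighs the same range. Not to be moved. Origin: centre of the underside.
- scale: The balance, fixed: aluminium foot plate 290 x 100 x 16 mm and a white column 80 x 95 mm, 171 mm high, its centre 185 mm along +x from the origin. Two steel arms, 10 mm thick, run from the column top towards -x and end in the hook. Origin: on the bench straight under the hook's seat; +x points from hook to column (roughly away from the robot), z up.
- hook_seat (a point): Where the hung bar's centre lies, the bar along y either way round; 220 mm up unloaded; dips with the hook; axes as the scale. Two V-shaped prongs at y = +-40 mm, open upwards: lip at x = +28 mm, tip at x = -28 mm, both up to 23 mm above this point. The bar comes in over the tips from the -x side, tray below the prongs, then down; fingers between the prongs (70 mm), carrier rods outside (19 mm spare each).
- hook (a joint): How far the hook has dipped, m: 0 unloaded, grows downwards, stop at 0.05. Spring 230 N/m: the carrier dips it 20 to 32 mm at rest; let go abruptly it bobs up and down at about 3 Hz and calms within about 2 s.
- console: The balance's console, fixed to the bench: a flat white box 120 x 100 x 45 mm with a dark display strip on top, and the round record button 22 mm along -x from its centre. Origin: centre of the underside.
- record_top (a point): Centre of the top of the record button's round black cap (36 mm across) when it is up; moves with the cap, which is pressed straight down.
- record (a joint): How far the record button is pressed, m: 0 up, 0.008 fully down (about 4 N); springs back.
There are look-alikes about, which are no part of the job. What is shaped like the twin_carrier but blue or pink is not meant. What is shaped like the console but yellow is not meant.

How it is judged:
By the outcome, as a careful person would: the job done as asked, in the order asked, and still so for the second after the job is handed in, with the robot touching nothing.
It also fails if it takes over 64 s, if anything falls off the work surface, if the arm or the gripper's body presses on something with over 40 N, if the wrist force passes 120 N, or if a joint passes its speed limit or range.

## Working session

There is one attempt and no reset: what is moved stays moved. The work goes in short steps, Python scripts to look and compute and a tool call to move; the robot and the scene stay as the last step left them, time stands still between calls to the robot, and variables do not carry over. Pictures are saved under pics/ and viewed, at most 11 in all, crops included, and the job is handed in when it is done.

Besides the shell and the picture viewer there is one more tool, called after "Call:" in YAML: its name, and indented under it one key for each argument. step_arm: Moves the arm, as the interface text tells. Scaled input: -1 to 1 covers 0.5 m each way for a shift and 2 rad each way for a turn. Its arguments: {"type":"object","properties":{"commands":{"type":"array"},"claw":{"type":"number"},"grip_force":{"type":"number"}},"required":["commands"]}

```bash
ls; mkdir -p pics
python3 - <<'E'
from cell import r, vision
import cv2,numpy as np
for n in("top","side"):
    im,d=vision.get_image(n); cv2.imwrite(f"pics/{n}0.png",im[:,:,::-1]); np.savez(f"{n}0.npz",im=im,d=d)
    c=vision.camera_info(n); print(n,np.round(c["intrinsics"],1).tolist(),np.round(c["pose"],3).tolist())
print(r.get_obs())
E
```

```text
pics
top [[475.3, 0.0, 313.8], [0.0, 475.3, 194.4], [0.0, 0.0, 1.0]] [[0.051, -0.976, 0.213, 114.091], [-0.999, -0.05, 0.008, -71.76], [0.003, -0.213, -0.977, 1832.429], [0.0, 0.0, 0.0, 1.0]]
side [[395.8, 0.0, 314.5], [0.0, 395.8, 203.8], [0.0, 0.0, 1.0]] [[-0.99, -0.108, 0.096, 344.895], [-0.144, 0.686, -0.713, 916.917], [0.011, -0.719, -0.695, 1094.811], [0.0, 0.0, 0.0, 1.0]]
{'clock': 0.1, 'qpos': array([-6.59498201e+01,  5.00910818e+00,  1.00397802e+01,  9.50994346e+01,
       -2.15469440e-03,  8.99994892e+01]), 'qd': array([ 0.1056161 , -0.0498994 ,  0.10699161,  0.04479212, -0.13894389,
       -0.09067022]), 'effort': array([ 1.39557684e-03, -5.21562624e+01,  4.65652227e+01,  1.60771050e-02,
        1.25976512e-04, -1.66748987e-05]), 'tool_pos': array([ 224.05438883, -502.07688997,  230.64987916]), 'tool_rot': array([[ 9.13185233e-01,  4.07544422e-01, -5.23440523e-04],
       [ 4.07544757e-01, -9.13184594e-01,  1.08062340e-03],
       [-3.75957843e-05, -1.20013477e-03, -9.99999279e-01]]), 'force': array([ 0.48528797,  0.01359635, -0.07871709]), 'torque': array([-0.01095161, -0.02475023, -0.01322896]), 'gripper_force': 0.0, 'opening': 1.0018353750312776}
```

View pics/top0.png

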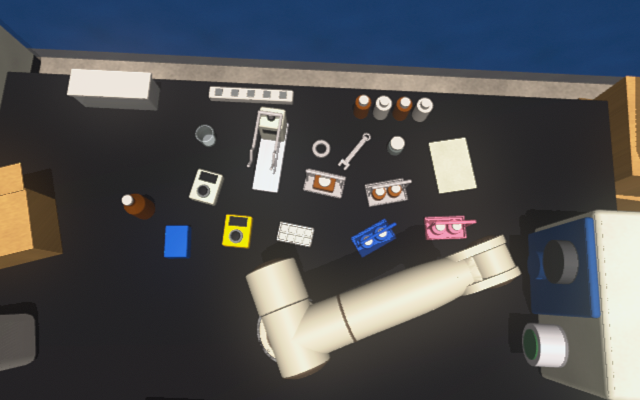

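View pics/side0.png

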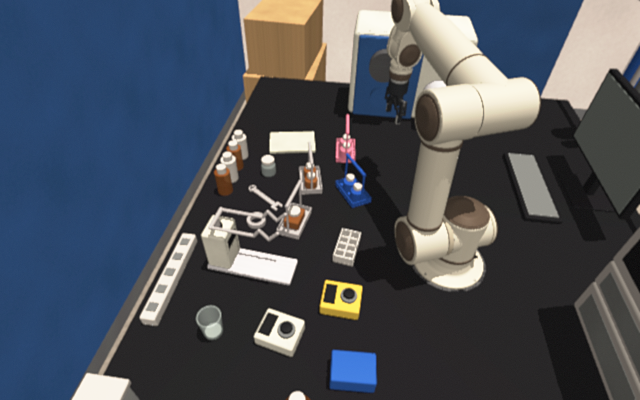

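The top view shows the following:
- **Carriers:** twin steel at (387,192), with two round caps. Single steel at (324,183), one square bottle. Blue (374,237) and pink (448,228) are look-alikes.
- **Consoles:** white at (206,187) is the one meant. Yellow at (237,231) is a look-alike.
- **Balance:** around (268,150), with its hook towards (262,165).

I'll confirm these in an enlarged crop.

```bash
cat > h.py <<'E'
import numpy as np,cv2
from cell import r,vision
def pts(n,d):
    c=vision.camera_info(n);K=c["intrinsics"];T=c["pose"]
    v,u=np.mgrid[:400,:640]
    p=np.stack([(u-K[0,2])/K[0,0]*d,(v-K[1,2])/K[1,1]*d,d],-1)
    return p@T[:3,:3].T+T[:3,3]
def ray(n,u,v,z):
    c=vision.camera_info(n);K=c["intrinsics"];T=c["pose"]
    w=T[:3,:3]@np.array([(u-K[0,2])/K[0,0],(v-K[1,2])/K[1,1],1]);o=T[:3,3]
    return (o+w*(z-o[2])/w[2])
def proj(n,p):
    c=vision.camera_info(n);K=c["intrinsics"];T=c["pose"]
    q=K@(T[:3,:3].T@(np.asarray(p,float)-T[:3,3]));return q[:2]/q[2]
E
python3 - <<'E'
from h import *
a=np.load("top0.npz");b=np.load("side0.npz")
cv2.imwrite("pics/crop1.png",cv2.resize(a["im"][90:240,182:442,::-1],None,fx=3,fy=3,interpolation=cv2.INTER_CUBIC))
cv2.imwrite("pics/crop2.png",cv2.resize(b["im"][130:360,190:380,::-1],None,fx=2.6,fy=2.6,interpolation=cv2.INTER_CUBIC))
P=pts("top",a["d"])
def stat(name,u0,u1,v0,v1,z0,z1):
    q=P[v0:v1,u0:u1].reshape(-1,3);q=q[(q[:,2]>z0)&(q[:,2]<z1)]
    if len(q)<4: print(name,len(q));return
    c,s,an=cv2.minAreaRect(q[:,:2].astype(np.float32));print(name,len(q),np.round(q.mean(0)),np.round(c),np.round(s),round(an,1))
stat("twin tray",355,420,172,215,10,40)
stat("twin bar",355,420,165,215,125,175)
stat("twin caps",355,420,165,215,58,80)
stat("single tray",300,352,165,205,10,40)
stat("console",185,228,165,210,35,60)
stat("col",240,300,95,150,150,190)
stat("arms",240,300,95,190,200,300)
stat("foot",240,300,130,200,8,25)
stat("bench",300,352,240,260,-30,30)
for p in [(600,-200,0)]: pass
E
```

```text
twin tray 291 [ 527. -335.   21.] [ 534. -341.] [154. 244.] 5.1
twin bar 130 [ 531. -335.  154.] [ 533. -335.] [ 15. 143.] 12.8
twin caps 120 [ 529. -335.   68.] [ 529. -335.] [ 27. 142.] 13.9
single tray 244 [542. -92.  21.] [553. -97.] [158. 187.] 3.2
console 697 [515. 362.  46.] [515. 364.] [101. 122.] 77.2
col 384 [752. 117. 170.] [759. 115.] [91. 81.] 85.8
arms 406 [676. 123. 217.] [657. 126.] [ 92. 226.] 85.2
foot 1260 [616. 130.  16.] [626. 127.] [286. 236.] 3.3
bench 1018 [ 298. -114.    0.] [ 299. -113.] [ 75. 197.] 3.0
```

View pics/crop1.png

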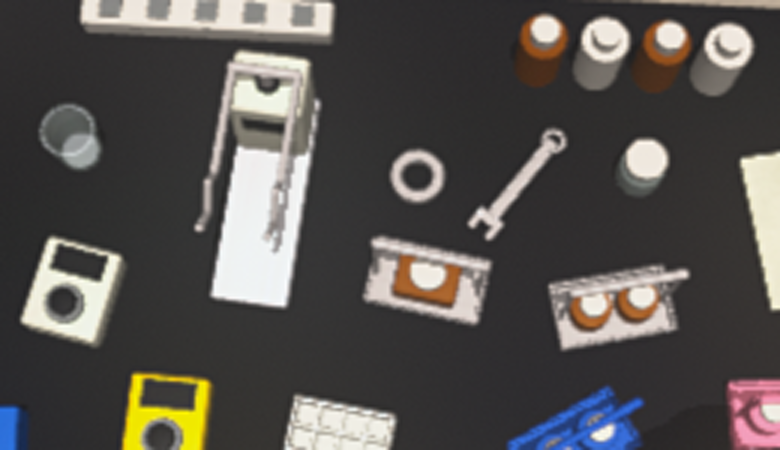

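View pics/crop2.png

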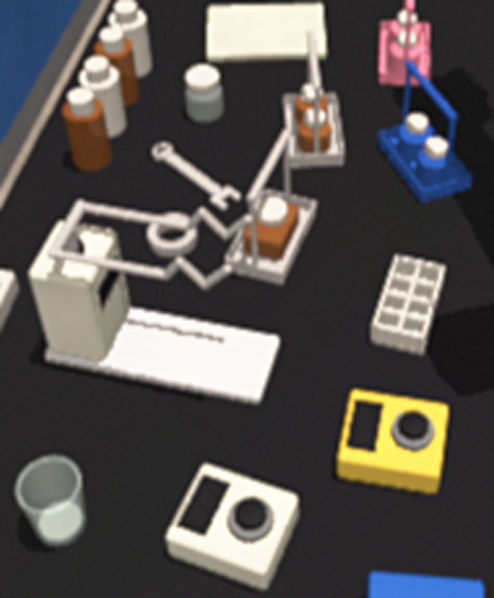

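The crop confirms it. The steel twin carrier at crop (618,305) has two round bottles and the single carrier at (428,280) has a square one. The white console is at (70,290). Next I'll refine the hook, button and bar positions using both views.

Run:
```python
from h import *
D={n:np.load(n+"0.npz") for n in("top","side")}
P={n:pts(n,D[n]["d"]) for n in D}
def sel(n,c,rad,z0,z1):
    q=P[n].reshape(-1,3);m=(np.hypot(q[:,0]-c[0],q[:,1]-c[1])<rad)&(q[:,2]>z0)&(q[:,2]<z1);return q[m]
def rect(q):
    c,s,an=cv2.minAreaRect(q[:,:2].astype(np.float32));return len(q),np.round(q.mean(0),1),np.round(c,1),np.round(s,1),round(an,1)
for n in D:
    print(n,"bar",rect(sel(n,(531,-335),90,130,175)),"\n caps",rect(sel(n,(530,-335),60,60,80)))
    q=sel(n,(531,-335),90,130,175);print(" barline",cv2.fitLine(q.astype(np.float32),cv2.DIST_HUBER,0,.01,.01).ravel().round(3))
    print(" con",rect(sel(n,(515,364),90,40,52)))
    im=D[n]["im"];hi=P[n];dark=(im.max(2)<75)&(np.hypot(hi[...,0]-500,hi[...,1]-364)<70)&(hi[...,2]>40)&(hi[...,2]<75)
    k,l,st,ce=cv2.connectedComponentsWithStats(dark.astype(np.uint8))
    for i in range(1,k):
        if st[i,4]>15: print("  dark",st[i,4],ce[i].round(1),np.median(hi[l==i],0).round(1))
    print(" col",rect(sel(n,(757,116),70,160,180)))
    q=sel(n,(655,125),140,195,250);print(" hook",rect(q))
    for y0 in(-40,40):
        ax=np.array([np.cos(np.radians(-5)),np.sin(np.radians(-5))]);o=np.array([575,130.5])
        X=(q[:,:2]-o)@ax;Y=(q[:,:2]-o)@np.array([-ax[1],ax[0]])
        m=abs(Y-y0)<18
        for a in range(-40,200,10):
            k=m&(X>=a)&(X<a+10)
            if k.sum(): print("   ",n,y0,a,k.sum(),"Y %.1f z %.1f..%.1f"%(Y[k].mean(),q[k,2].min(),q[k,2].max()))
```

```text
top bar (130, array([ 531.5, -334.9,  154.2]), array([ 532.7, -334.8]), array([ 14.6, 142.7]), 12.8) 
 caps (106, array([ 529.4, -335.2,   68.1]), array([ 529.3, -335.5]), array([27.3, 92.4]), 13.9)
 barline [-2.23000e-01  9.75000e-01 -2.00000e-03  5.31447e+02 -3.34850e+02
  1.54866e+02]
 con (523, array([517.6, 361.9,  45.9]), array([514.2, 363.9]), array([100.6, 120.9]), 77.9)
  dark 107 [208.3 177.2] [550.1 353.8  47.5]
  dark 54 [202.7 190. ] [493.6 365.1  68.3]
 col (349, array([754. , 117.1, 170.3]), array([759.2, 115.2]), array([90.8, 81.5]), 86.5)
 hook (409, array([677. , 123.2, 216.5]), array([656.5, 126.3]), array([ 91.8, 226.4]), 85.2)
    top -40 -40 3 Y -36.5 z 233.9..244.9
    top -40 -30 6 Y -37.5 z 234.0..243.5
    top -40 -20 6 Y -37.9 z 217.2..230.7
    top -40 -10 5 Y -38.0 z 210.9..224.1
    top -40 0 9 Y -38.4 z 205.1..221.6
    top -40 10 12 Y -37.6 z 213.7..238.3
    top -40 20 9 Y -37.3 z 231.4..245.6
    top -40 30 6 Y -38.1 z 220.3..238.7
    top -40 40 5 Y -36.7 z 214.6..223.6
    top -40 50 9 Y -37.8 z 207.9..223.9
    top -40 60 6 Y -37.1 z 210.2..222.7

[... 3398 characters left out ...]
 224.9..241.1
    side 40 30 13 Y 44.1 z 219.0..241.0
    side 40 40 13 Y 45.0 z 207.9..227.1
    side 40 50 12 Y 44.1 z 208.0..216.0
    side 40 60 10 Y 43.3 z 206.9..215.0
    side 40 70 12 Y 44.0 z 204.7..216.8
    side 40 80 9 Y 44.0 z 207.0..214.0
    side 40 90 12 Y 43.0 z 207.8..215.6
    side 40 100 11 Y 43.5 z 205.1..216.9
    side 40 110 10 Y 42.8 z 208.6..214.7
    side 40 120 12 Y 44.4 z 205.4..215.3
    side 40 130 10 Y 44.2 z 206.6..214.7
    side 40 140 9 Y 42.6 z 207.4..214.8
    side 40 150 12 Y 44.4 z 207.2..215.9
    side 40 160 10 Y 44.1 z 209.3..217.7
    side 40 170 10 Y 42.8 z 209.1..213.7
    side 40 180 29 Y 35.8 z 203.1..216.8
    side 40 190 4 Y 40.2 z 212.3..214.2
```

Call:
step_arm:
  commands:
    - {"xyz": [0.0686, 0.037, 0], "rotation": [0, 0, 0.0765]}
    - {"xyz": [0.0686, 0.037, 0], "rotation": [0, 0, 0.0765]}
    - {"xyz": [0.0686, 0.037, 0], "rotation": [0, 0, 0.0765]}
    - {"xyz": [0.0686, 0.037, 0], "rotation": [0, 0, 0.0765]}
    - {"xyz": [0.0686, 0.037, 0], "rotation": [0, 0, 0.0765]}
    - {"xyz": [0.0686, 0.037, 0], "rotation": [0, 0, 0.0765]}
    - {"xyz": [0.0686, 0.037, 0], "rotation": [0, 0, 0.0765]}
    - {"xyz": [0.0686, 0.037, 0], "rotation": [0, 0, 0.0765]}
    - {"xyz": [0.0686, 0.037, 0], "rotation": [0, 0, 0.0765]}
    - {"xyz": [0, 0, 0], "rotation": [0, 0, 0]}
  claw: 1

```text
clock: 1.35
tool_pos: [534.6, -334.2, 230.0]
tool_rot: [[-0.228, 0.974, -0.001], [0.974, 0.228, 0.001], [0.001, -0.001, -1.0]]
force: [0.7, 0.9, 0.9]
opening: 1.0
gripper_force: 0.0
```

Call:
step_arm:
  commands:
    - {"xyz": [0, 0, -0.04], "rotation": [0, 0, 0]}
    - {"xyz": [0, 0, -0.06], "rotation": [0, 0, 0]}
    - {"xyz": [0, 0, -0.05], "rotation": [0, 0, 0]}
    - {"xyz": [0, 0, -0.03], "rotation": [0, 0, 0]}
    - {"xyz": [0, 0, -0.02], "rotation": [0, 0, 0]}
    - {"xyz": [0, 0, 0], "rotation": [0, 0, 0]}
    - {"xyz": [0, 0, 0], "rotation": [0, 0, 0]}

```text
clock: 2.22
tool_pos: [533.1, -336.0, 132.3]
tool_rot: [[-0.224, 0.975, 0.001], [0.975, 0.224, -0.001], [-0.001, 0.001, -1.0]]
force: [0.5, -0.1, -0.0]
opening: 1.002
gripper_force: 0.0
```

Run:
```python
from h import *
o=r.get_obs();print(o["tool_pos"],o["qpos"].round(1),o["force"])
t=vision.get_image("top")[0];s=vision.get_image("side")[0]
a=t[150:230,340:440,::-1];b=s[90:200,260:400,::-1]
a=cv2.resize(a,(500,400),interpolation=cv2.INTER_CUBIC);b=cv2.resize(b,(300,400),interpolation=cv2.INTER_CUBIC)
b=cv2.resize(s[110:190,280:340,::-1],(300,400),interpolation=cv2.INTER_CUBIC)
cv2.imwrite("pics/g1.png",np.hstack([a,b]))
```

```text
[ 533.14133511 -335.98816109  132.26032824] [-32.2  15.1  10.7  85.5  -0.   44.8] [ 0.51894309 -0.06646478 -0.04840174]
```

View pics/g1.png

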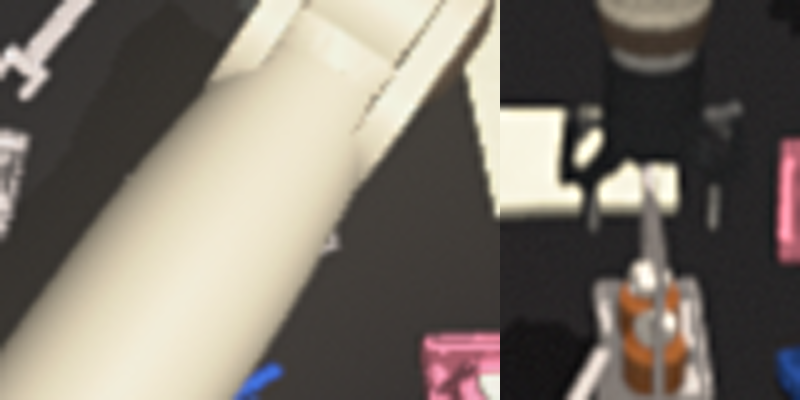

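The side crop shows the bar at (652,200), centred between the open fingers at (595,200) and (712,200). Closing now.

Call:
step_arm:
  commands:
    - {"xyz": [0, 0, 0], "rotation": [0, 0, 0]}
    - {"xyz": [0, 0, 0], "rotation": [0, 0, 0]}
    - {"xyz": [0, 0, 0], "rotation": [0, 0, 0]}
    - {"xyz": [0, 0, 0], "rotation": [0, 0, 0]}
    - {"xyz": [0, 0, 0], "rotation": [0, 0, 0]}
    - {"xyz": [0, 0, 0], "rotation": [0, 0, 0]}
    - {"xyz": [0, 0, 0], "rotation": [0, 0, 0]}
    - {"xyz": [0, 0, 0], "rotation": [0, 0, 0]}
  claw: 0
  grip_force: 60

```text
clock: 3.32
tool_pos: [533.0, -335.7, 131.4]
tool_rot: [[-0.224, 0.975, 0.0], [0.975, 0.224, 0.0], [-0.0, 0.0, -1.0]]
force: [1.7, 0.9, 1.9]
opening: 0.115
gripper_force: 58.5
```

Call:
step_arm:
  commands:
    - {"xyz": [0, 0, 0.02], "rotation": [0, 0, 0]}
    - {"xyz": [0, 0, 0.04], "rotation": [0, 0, 0]}
    - {"xyz": [0, 0, 0.07], "rotation": [0, 0, 0]}
    - {"xyz": [0, 0, 0.08], "rotation": [0, 0, 0]}
    - {"xyz": [0, 0, 0.08], "rotation": [0, 0, 0]}
    - {"xyz": [0, 0, 0.06], "rotation": [0, 0, 0]}
    - {"xyz": [0, 0, 0.035], "rotation": [0, 0, 0]}
    - {"xyz": [0, 0, 0.015], "rotation": [0, 0, 0]}
    - {"xyz": [0, 0, 0], "rotation": [0, 0, 0]}
    - {"xyz": [0, 0, 0], "rotation": [0, 0, 0]}

```text
clock: 4.58
tool_pos: [532.7, -335.7, 330.1]
tool_rot: [[-0.224, 0.975, -0.002], [0.975, 0.224, 0.001], [0.001, -0.001, -1.0]]
force: [-0.2, 0.3, -6.6]
opening: 0.114
gripper_force: 58.7
```

Run:
```python
from h import *
o=r.get_obs();print(o["tool_pos"],o["force"],o["opening"])
s=vision.get_image("side")[0]
cv2.imwrite("pics/l1.png",cv2.resize(s[60:220,240:420,::-1],(675,600),interpolation=cv2.INTER_CUBIC))
```

```text
[ 532.72579673 -335.70529549  330.12090853] [-0.18137095  0.27776374 -6.63563565] 0.1144585163216315
```

View pics/l1.png

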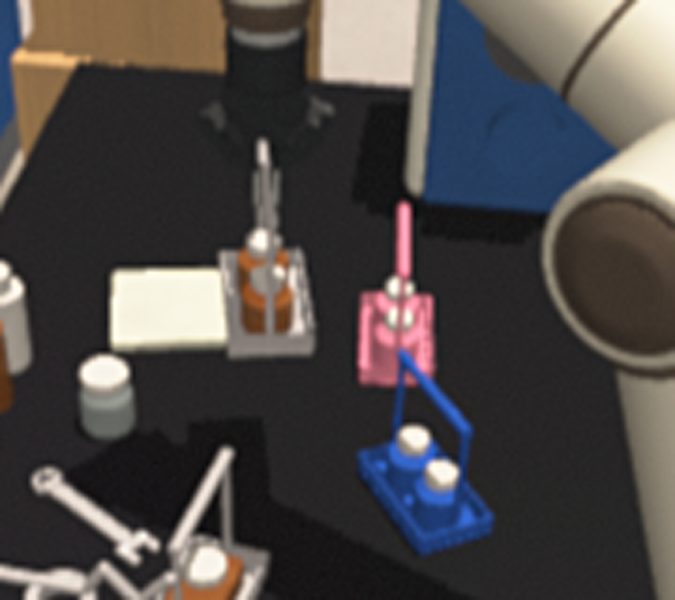

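The twin carrier hangs level from the gripper at (265,260), at about 6.6 N. Now carrying it across, above the single carrier.

Call:
step_arm:
  commands:
    - {"xyz": [-0.0114, 0.04, 0], "rotation": [0, 0, -0.0155]}
    - {"xyz": [-0.0114, 0.08, 0], "rotation": [0, 0, -0.0155]}
    - {"xyz": [-0.0114, 0.11, 0], "rotation": [0, 0, -0.0155]}
    - {"xyz": [-0.0114, 0.12, 0], "rotation": [0, 0, -0.0155]}
    - {"xyz": [-0.0114, 0.12, 0], "rotation": [0, 0, -0.0155]}
    - {"xyz": [-0.0114, 0.12, 0], "rotation": [0, 0, -0.0155]}
    - {"xyz": [-0.0114, 0.12, 0], "rotation": [0, 0, -0.0155]}
    - {"xyz": [-0.0114, 0.11, 0], "rotation": [0, 0, -0.0155]}
    - {"xyz": [-0.0114, 0.08, 0], "rotation": [0, 0, -0.0155]}
    - {"xyz": [-0.0114, 0.054, 0], "rotation": [0, 0, -0.0155]}

```text
clock: 5.88
tool_pos: [475.1, 143.1, 330.7]
tool_rot: [[0.083, 0.997, -0.001], [0.997, -0.083, 0.0], [0.0, -0.001, -1.0]]
force: [0.8, 0.3, -6.6]
opening: 0.117
gripper_force: 58.7
```

Call:
step_arm:
  commands:
    - {"xyz": [0, 0, 0], "rotation": [0, 0, 0]}
    - {"xyz": [0, 0, 0], "rotation": [0, 0, 0]}
    - {"xyz": [0, 0, -0.02], "rotation": [0, 0, 0]}
    - {"xyz": [0, 0, -0.04], "rotation": [0, 0, 0]}
    - {"xyz": [0, 0, -0.04], "rotation": [0, 0, 0]}
    - {"xyz": [0, 0, -0.035], "rotation": [0, 0, 0]}
    - {"xyz": [0, 0, -0.02], "rotation": [0, 0, 0]}
    - {"xyz": [0, 0, 0], "rotation": [0, 0, 0]}
    - {"xyz": [0, 0, 0], "rotation": [0, 0, 0]}

```text
clock: 7.0
tool_pos: [476.1, 141.1, 254.4]
tool_rot: [[0.084, 0.996, 0.001], [0.996, -0.084, 0.0], [0.0, 0.001, -1.0]]
force: [0.4, -0.2, -5.7]
opening: 0.115
gripper_force: 58.7
```

Run:
```python
from h import *
o=r.get_obs();print(o["tool_pos"],o["tool_rot"].round(3).tolist(),o["force"],o["qpos"].round(1))
s,d=vision.get_image("side")
cv2.imwrite("pics/h1.png",cv2.resize(s[150:310,180:380,::-1],(750,600),interpolation=cv2.INTER_CUBIC))
P=pts("side",d).reshape(-1,3)
g=o["tool_pos"]+[0,0,19]
m=(np.hypot(*(P[:,:2]-g[:2]).T)<100)&(abs(P[:,2]-g[2]-4)<12)
y=(P[:,:2]-g[:2])@[.085,.996];x=(P[:,:2]-g[:2])@[.996,-.085]
m&=(abs(x)<15)
for a in range(-90,90,15):
  k=m&(y>=a)&(y<a+15)
  if k.sum(): print(a,k.sum(),x[k].mean().round(1),np.percentile(P[k,2],[10,50,90]).round(1))
```

```text
[476.06155559 141.13083252 254.41548736] [[0.084, 0.996, 0.001], [0.996, -0.084, 0.0], [0.0, 0.001, -1.0]] [ 0.42165789 -0.15138476 -5.65716037] [ 16.5  -1.8   5.7  97.5  -0.  111.3]
-30 4 2.7 [276.6 278.1 279.8]
-15 12 2.5 [275.9 280.1 283.1]
0 54 -1.6 [269.  278.8 286.8]
15 17 -1.1 [275.5 278.1 280.3]
30 17 -0.9 [276.6 278.  279.8]
45 16 -0.8 [275.4 278.  279.6]
60 22 -0.0 [271.6 275.3 280.5]
```

View pics/h1.png

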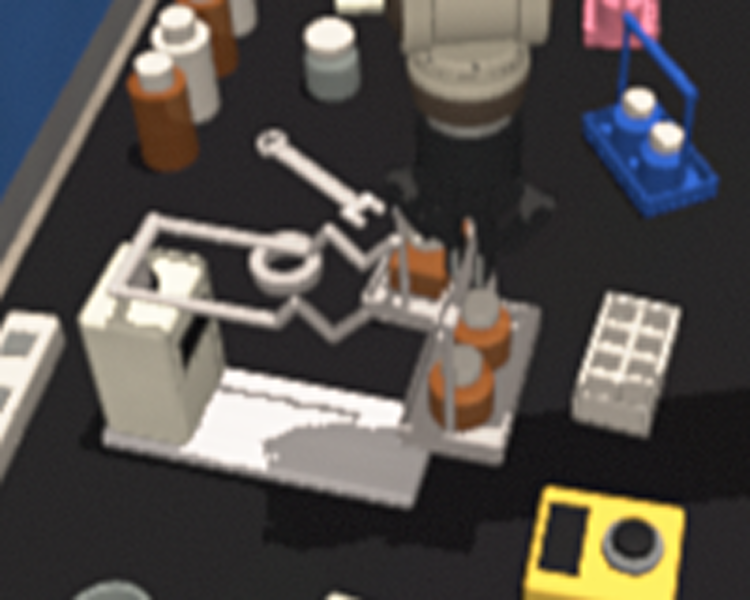

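Carrier is on the -x side of the hook. The tray at (470,370) is below and clear of the prongs at (340,320) and (365,260). Moving in over the tips.

Call:
step_arm:
  commands:
    - {"xyz": [0.015, -0.0013, 0], "rotation": [0, 0, 0]}
    - {"xyz": [0.03, -0.0025, 0], "rotation": [0, 0, 0]}
    - {"xyz": [0.035, -0.003, 0], "rotation": [0, 0, 0]}
    - {"xyz": [0.035, -0.003, 0], "rotation": [0, 0, 0]}
    - {"xyz": [0.035, -0.003, 0], "rotation": [0, 0, 0]}
    - {"xyz": [0.03, -0.0025, 0], "rotation": [0, 0, 0]}
    - {"xyz": [0.019, -0.0017, 0], "rotation": [0, 0, 0]}
    - {"xyz": [0, 0, 0], "rotation": [0, 0, 0]}
    - {"xyz": [0, 0, 0], "rotation": [0, 0, 0]}
    - {"xyz": [0, 0, 0], "rotation": [0, 0, 0]}

```text
clock: 8.3
tool_pos: [575.0, 132.8, 254.1]
tool_rot: [[0.084, 0.996, 0.0], [0.996, -0.084, 0.0], [0.0, 0.0, -1.0]]
force: [-0.0, 0.1, -6.1]
opening: 0.117
gripper_force: 58.7
```

Call:
step_arm:
  commands:
    - {"xyz": [0, 0, -0.01], "rotation": [0, 0, 0]}
    - {"xyz": [0, 0, -0.02], "rotation": [0, 0, 0]}
    - {"xyz": [0, 0, -0.02], "rotation": [0, 0, 0]}
    - {"xyz": [0, 0, -0.02], "rotation": [0, 0, 0]}
    - {"xyz": [0, 0, -0.015], "rotation": [0, 0, 0]}
    - {"xyz": [0, 0, 0], "rotation": [0, 0, 0]}
    - {"xyz": [0, 0, 0], "rotation": [0, 0, 0]}
    - {"xyz": [0, 0, 0], "rotation": [0, 0, 0]}

```text
clock: 9.3
tool_pos: [575.6, 132.8, 211.8]
tool_rot: [[0.084, 0.996, 0.001], [0.996, -0.084, 0.0], [0.0, 0.001, -1.0]]
force: [0.4, 0.4, -7.3]
opening: 0.117
gripper_force: 58.7
```

Run:
```python
from h import *
o=r.get_obs();print(o["tool_pos"],o["force"],o["clock"])
s,d=vision.get_image("side");t,_=vision.get_image("top")
a=cv2.resize(s[170:290,190:320,::-1],(520,480),interpolation=cv2.INTER_CUBIC)
b=cv2.resize(t[95:215,230:300,::-1],(280,480),interpolation=cv2.INTER_CUBIC)
cv2.imwrite("pics/h2.png",np.hstack([a,b]))
```

```text
[575.55793858 132.78612013 211.78170921] [ 0.37909262  0.44734123 -7.32781794] 9.3
```

View pics/h2.png

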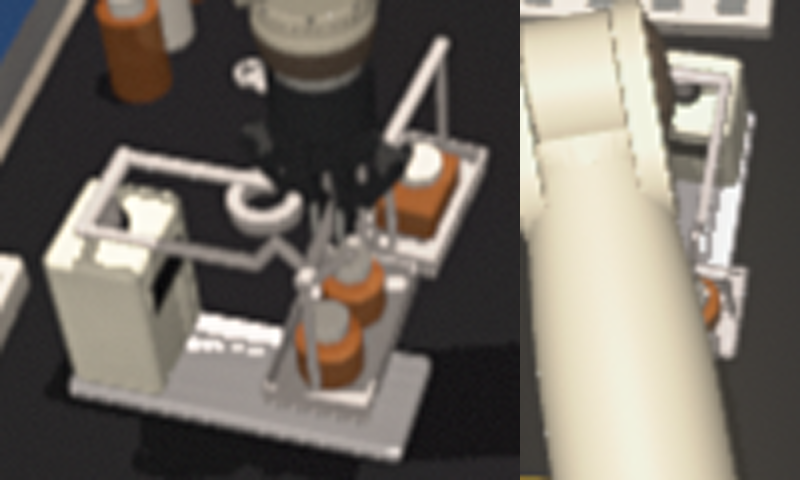

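The bar end at (308,280) sits between the lip at (275,242) and the tip. Lowering slowly while watching the force.

Call:
step_arm:
  commands:
    - {"xyz": [0, 0, -0.006], "rotation": [0, 0, 0]}
    - {"xyz": [0, 0, -0.008], "rotation": [0, 0, 0]}
    - {"xyz": [0, 0, -0.008], "rotation": [0, 0, 0]}
    - {"xyz": [0, 0, -0.008], "rotation": [0, 0, 0]}
    - {"xyz": [0, 0, -0.006], "rotation": [0, 0, 0]}
    - {"xyz": [0, 0, -0.004], "rotation": [0, 0, 0]}
    - {"xyz": [0, 0, 0], "rotation": [0, 0, 0]}
    - {"xyz": [0, 0, 0], "rotation": [0, 0, 0]}
    - {"xyz": [0, 0, 0], "rotation": [0, 0, 0]}

```text
clock: 10.52
tool_pos: [575.5, 132.8, 191.5]
tool_rot: [[0.084, 0.996, 0.0], [0.996, -0.084, 0.0], [0.0, 0.0, -1.0]]
force: [1.9, -1.0, -4.3]
opening: 0.118
gripper_force: 59.0
```

Call:
step_arm:
  commands:
    - {"xyz": [0.003, 0, -0.005], "rotation": [0, 0, 0]}
    - {"xyz": [0, 0, -0.006], "rotation": [0, 0, 0]}
    - {"xyz": [0, 0, -0.006], "rotation": [0, 0, 0]}
    - {"xyz": [0, 0, -0.006], "rotation": [0, 0, 0]}
    - {"xyz": [0, 0, -0.004], "rotation": [0, 0, 0]}
    - {"xyz": [0, 0, 0], "rotation": [0, 0, 0]}
    - {"xyz": [0, 0, 0], "rotation": [0, 0, 0]}
    - {"xyz": [0, 0, 0], "rotation": [0, 0, 0]}

```text
clock: 11.52
tool_pos: [576.9, 132.8, 177.9]
tool_rot: [[0.084, 0.996, 0.0], [0.996, -0.084, 0.0], [0.0, 0.0, -1.0]]
force: [1.4, 1.2, -0.7]
opening: 0.116
gripper_force: 59.2
```

Call:
step_arm:
  commands:
    - {"xyz": [0, 0, -0.004], "rotation": [0, 0, 0]}
    - {"xyz": [0, 0, 0], "rotation": [0, 0, 0]}
    - {"xyz": [0, 0, 0], "rotation": [0, 0, 0]}
    - {"xyz": [0, 0, 0], "rotation": [0, 0, 0]}
  grip_force: 20

```text
clock: 12.02
tool_pos: [576.9, 132.8, 175.9]
tool_rot: [[0.084, 0.996, 0.0], [0.996, -0.084, 0.0], [0.0, 0.0, -1.0]]
force: [3.1, 1.4, -0.9]
opening: 0.113
gripper_force: 59.2
```

Call:
step_arm:
  commands:
    - {"xyz": [0, 0, 0], "rotation": [0, 0, 0]}
    - {"xyz": [0, 0, 0], "rotation": [0, 0, 0]}
    - {"xyz": [0, 0, 0], "rotation": [0, 0, 0]}
    - {"xyz": [0, 0, 0], "rotation": [0, 0, 0]}
    - {"xyz": [0, 0, 0], "rotation": [0, 0, 0]}
    - {"xyz": [0, 0, 0], "rotation": [0, 0, 0]}
    - {"xyz": [0, 0, 0], "rotation": [0, 0, 0]}
  claw: 0.8

```text
clock: 12.9
tool_pos: [576.9, 132.8, 175.8]
tool_rot: [[0.084, 0.996, -0.0], [0.996, -0.084, 0.0], [-0.0, -0.0, -1.0]]
force: [0.2, 1.2, 0.3]
opening: 0.797
gripper_force: 0.0
```

Call:
step_arm:
  commands:
    - {"xyz": [0, 0, 0.015], "rotation": [0, 0, 0]}
    - {"xyz": [0, 0, 0.03], "rotation": [0, 0, 0]}
    - {"xyz": [0, 0, 0.04], "rotation": [0, 0, 0]}
    - {"xyz": [0, 0, 0.06], "rotation": [0, 0, 0]}
    - {"xyz": [0, 0, 0.06], "rotation": [0, 0, 0]}
    - {"xyz": [0, 0, 0.04], "rotation": [0, 0, 0]}

```text
clock: 13.65
tool_pos: [577.0, 132.8, 301.2]
tool_rot: [[0.084, 0.996, 0.003], [0.996, -0.084, 0.001], [0.001, 0.003, -1.0]]
force: [0.5, -0.4, -0.7]
opening: 0.798
gripper_force: 0.0
```

Run:
```python
from h import *
o=r.get_obs();print(o["tool_pos"],o["force"],o["clock"],o["tool_rot"].round(3).tolist())
s,d=vision.get_image("side")
cv2.imwrite("pics/h3.png",cv2.resize(s[150:310,180:340,::-1],(600,600),interpolation=cv2.INTER_CUBIC))
```

```text
[577.00229595 132.78558201 301.15512077] [ 0.49609921 -0.42369862 -0.67990628] 13.65 [[0.084, 0.996, 0.003], [0.996, -0.084, 0.001], [0.001, 0.003, -1.0]]
```

View pics/h3.png

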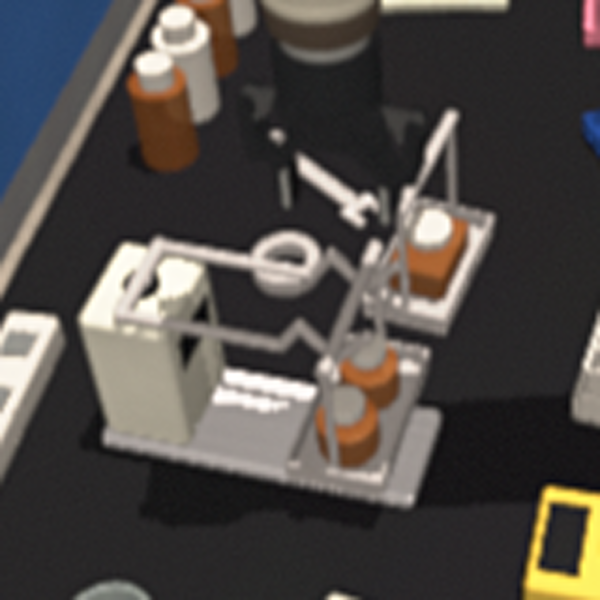

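The twin carrier hangs in both prongs, bar at (350,300), and the gripper is clear above. Moving over to the button with the fingers shut.

Call:
step_arm:
  commands:
    - {"xyz": [0, 0, 0], "rotation": [0, 0, 0]}
    - {"xyz": [-0.021, 0.059, 0], "rotation": [0, 0, 0]}
    - {"xyz": [-0.028, 0.079, 0], "rotation": [0, 0, 0]}
    - {"xyz": [-0.035, 0.099, 0], "rotation": [0, 0, 0]}
    - {"xyz": [-0.035, 0.099, 0], "rotation": [0, 0, 0]}
    - {"xyz": [-0.028, 0.079, -0.06], "rotation": [0, 0, 0]}
    - {"xyz": [-0.02, 0.056, -0.1], "rotation": [0, 0, 0]}
    - {"xyz": [0, 0, -0.1], "rotation": [0, 0, 0]}
    - {"xyz": [0, 0, -0.08], "rotation": [0, 0, 0]}
    - {"xyz": [0, 0, -0.05], "rotation": [0, 0, 0]}
  claw: 0

```text
clock: 14.95
tool_pos: [491.9, 367.4, 99.6]
tool_rot: [[0.084, 0.997, -0.003], [0.997, -0.084, -0.002], [-0.003, -0.003, -1.0]]
force: [-0.7, 0.3, -0.5]
opening: -0.002
gripper_force: 0.0
```

Call:
step_arm:
  commands:
    - {"xyz": [0, 0, 0], "rotation": [0, 0, 0]}
    - {"xyz": [0, 0, 0], "rotation": [0, 0, 0]}
    - {"xyz": [0, 0, 0], "rotation": [0, 0, 0]}

```text
clock: 15.32
tool_pos: [493.9, 368.6, 104.8]
tool_rot: [[0.084, 0.996, 0.002], [0.996, -0.084, 0.001], [0.001, 0.002, -1.0]]
force: [-1.2, -0.3, -0.1]
opening: -0.001
gripper_force: 0.0
```

Run:
```python
from h import *
o=r.get_obs();print(o["tool_pos"],o["force"],o["clock"],o["opening"])
s,d=vision.get_image("side");P=pts("side",d)
cv2.imwrite("pics/b1.png",cv2.resize(s[270:370,230:330,::-1],(600,600),interpolation=cv2.INTER_CUBIC))
def z(P):
    q=P.reshape(-1,3);m=(np.hypot(q[:,0]-576,q[:,1]-132)<100)&(q[:,2]>170)&(q[:,2]<205);x=(q[:,:2]-[576,132.5])@[.996,-.085]
    m&=abs(x)<10;return q[m,2].max().round(1),np.percentile(q[m,2],80).round(2)
for i in range(4): print(z(pts("side",vision.get_image("side")[1])))
```

```text
[493.92665734 368.61686446 104.77798148] [-1.16199894 -0.34197825 -0.05725959] 15.325 -0.0009465513332098511Traceback (most recent call last):
  File "<stdin>", line 8, in <module>
  File "<stdin>", line 7, in z
    return umr_maximum(a, axis, None, out, keepdims, initial, where)
ValueError: zero-size array to reduction operation maximum which has no identity
```

View pics/b1.png

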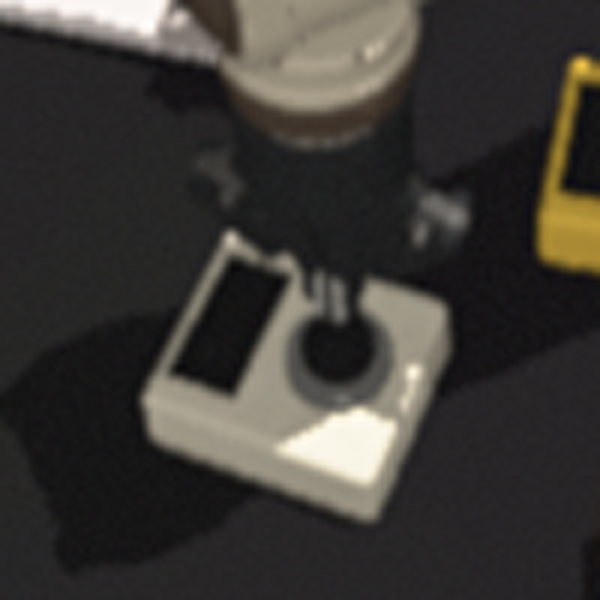

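Shut fingertips at (330,315) are lined up over the button cap at (338,350). Letting the hook calm down first, then pressing.

Call:
step_arm:
  commands:
    - {"xyz": [0, 0, 0], "rotation": [0, 0, 0]}
    - {"xyz": [0, 0, 0], "rotation": [0, 0, 0]}
    - {"xyz": [0, 0, 0], "rotation": [0, 0, 0]}
    - {"xyz": [0, 0, 0], "rotation": [0, 0, 0]}
    - {"xyz": [0, 0, 0], "rotation": [0, 0, 0]}
    - {"xyz": [0, 0, 0], "rotation": [0, 0, 0]}
    - {"xyz": [0, 0, 0], "rotation": [0, 0, 0]}
    - {"xyz": [0, 0, 0], "rotation": [0, 0, 0]}
    - {"xyz": [0, 0, 0], "rotation": [0, 0, 0]}
    - {"xyz": [0, 0, 0], "rotation": [0, 0, 0]}

```text
clock: 16.68
tool_pos: [493.4, 368.2, 103.3]
tool_rot: [[0.084, 0.996, -0.0], [0.996, -0.084, 0.0], [0.0, -0.0, -1.0]]
force: [0.4, -0.6, 0.6]
opening: -0.003
gripper_force: 0.0
```

Call:
step_arm:
  commands:
    - {"xyz": [0, 0, 0], "rotation": [0, 0, 0]}
    - {"xyz": [0, 0, 0], "rotation": [0, 0, 0]}
    - {"xyz": [0, 0, 0], "rotation": [0, 0, 0]}
    - {"xyz": [0, 0, 0], "rotation": [0, 0, 0]}
    - {"xyz": [0, 0, 0], "rotation": [0, 0, 0]}
    - {"xyz": [0, 0, 0], "rotation": [0, 0, 0]}
    - {"xyz": [0, 0, 0], "rotation": [0, 0, 0]}
    - {"xyz": [0, 0, 0], "rotation": [0, 0, 0]}
    - {"xyz": [0, 0, 0], "rotation": [0, 0, 0]}
    - {"xyz": [0, 0, 0], "rotation": [0, 0, 0]}

```text
clock: 17.92
tool_pos: [493.4, 368.3, 103.3]
tool_rot: [[0.084, 0.996, -0.0], [0.996, -0.084, -0.0], [-0.0, -0.0, -1.0]]
force: [-0.1, 0.8, -0.5]
opening: 0.0
gripper_force: 0.0
```

Run:
```python
from h import *
L=[]
for i in range(6):
    t=vision.get_image("top")
    L.append(t[0].astype(int)[100:200,240:300])
print([int(np.abs(L[i]-L[0]).sum(2).max()) for i in range(6)],[float(np.abs(L[i]-L[0]).mean().round(2)) for i in range(6)],r.get_obs()["clock"])
```

```text
[0, 7, 6, 7, 7, 8] [0.0, 0.43, 0.43, 0.42, 0.43, 0.43] 18.225
```

Only image noise differs over 0.3 s (at least at this resolution), so the hook is still. Going down to the cap.

Call:
step_arm:
  commands:
    - {"xyz": [0, 0, -0.02], "rotation": [0, 0, 0]}
    - {"xyz": [0, 0, -0.025], "rotation": [0, 0, 0]}
    - {"xyz": [0, 0, -0.012], "rotation": [0, 0, 0]}
    - {"xyz": [0, 0, -0.01], "rotation": [0, 0, 0]}
    - {"xyz": [0, 0, -0.008], "rotation": [0, 0, 0]}
    - {"xyz": [0, 0, 0], "rotation": [0, 0, 0]}
    - {"xyz": [0, 0, 0], "rotation": [0, 0, 0]}
    - {"xyz": [0, 0, 0], "rotation": [0, 0, 0]}

```text
clock: 19.23
tool_pos: [493.4, 368.3, 66.1]
tool_rot: [[0.084, 0.996, 0.0], [0.996, -0.084, 0.0], [0.0, 0.0, -1.0]]
force: [-1.1, -0.6, 1.9]
opening: -0.003
gripper_force: 1.0
```

Call:
step_arm:
  commands:
    - {"xyz": [0, 0, -0.005], "rotation": [0, 0, 0]}
    - {"xyz": [0, 0, -0.005], "rotation": [0, 0, 0]}
    - {"xyz": [0, 0, -0.002], "rotation": [0, 0, 0]}
    - {"xyz": [0, 0, 0], "rotation": [0, 0, 0]}
    - {"xyz": [0, 0, 0], "rotation": [0, 0, 0]}

```text
clock: 19.85
tool_pos: [493.6, 368.4, 61.0]
tool_rot: [[0.084, 0.996, 0.001], [0.996, -0.084, 0.001], [0.001, 0.001, -1.0]]
force: [-2.4, -1.9, 10.9]
opening: -0.001
gripper_force: 5.4
```

At 10.9 N and z = 61 the button is on its stop. Releasing and backing off upwards.

Call:
step_arm:
  commands:
    - {"xyz": [0, 0, 0.01], "rotation": [0, 0, 0]}
    - {"xyz": [0, 0, 0.02], "rotation": [0, 0, 0]}
    - {"xyz": [0, 0, 0.04], "rotation": [0, 0, 0]}
    - {"xyz": [0, 0, 0.06], "rotation": [0, 0, 0]}
    - {"xyz": [0, 0, 0.06], "rotation": [0, 0, 0]}
    - {"xyz": [0, 0, 0.03], "rotation": [0, 0, 0]}
    - {"xyz": [0, 0, 0], "rotation": [0, 0, 0]}
    - {"xyz": [0, 0, 0], "rotation": [0, 0, 0]}
    - {"xyz": [0, 0, 0], "rotation": [0, 0, 0]}

```text
clock: 20.98
tool_pos: [493.0, 368.0, 168.4]
tool_rot: [[0.084, 0.996, -0.002], [0.996, -0.084, -0.001], [-0.001, -0.002, -1.0]]
force: [0.5, 0.9, 0.3]
opening: 0.003
gripper_force: 0.0
```

Run:
```python
from h import *
o=r.get_obs();print(o["tool_pos"],o["clock"],o["force"])
s,d=vision.get_image("side");t,_=vision.get_image("top")
cv2.imwrite("pics/f.png",cv2.resize(s[140:350,180:400,::-1],(620,592),interpolation=cv2.INTER_CUBIC))
P=pts("side",d).reshape(-1,3);m=(np.hypot(P[:,0]-493.5,P[:,1]-368.5)<12)&(P[:,2]<90)
print(m.sum(),np.median(P[m,2]))
```

```text
[492.99440072 367.95672144 168.40892786] 20.975 [0.5080099  0.86433668 0.3398155 ]
49 70.24920279782418
```

View pics/f.png

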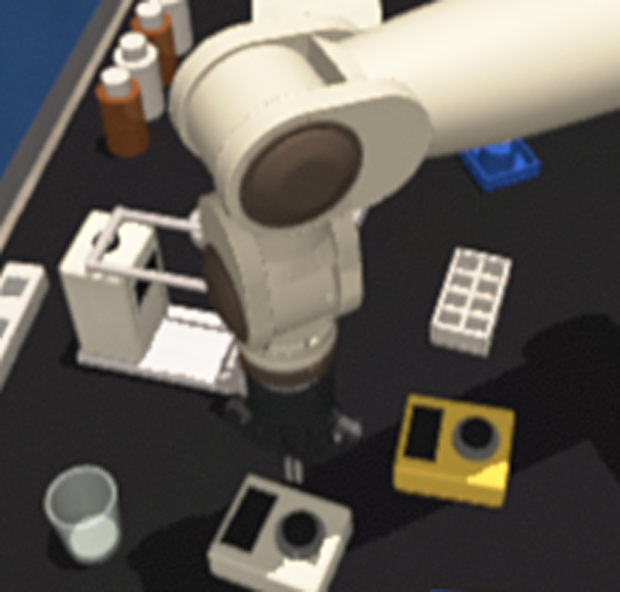

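The button at (298,532) is back up at z = 70, and the gripper hangs free above it. The arm hides the carrier in this view; nothing has touched it since it was seen hanging. Handing in.

```bash
python3 -c "
from cell import r
print(r.sign_off())"
```

```text
the job is handed in; nothing more can be done
None
```

I hung the twin carrier in the hook, let it settle, pressed the record button to its stop and let it come back up, then handed the job in at about 21 s. I never touched the single carrier. The arm blocked the side view at the end, so the carrier was last seen hanging just after I let go.

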